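Load a tube carrier on a sloping mixer and lock it with the detent knob

TASK

The tube mixer's latch knob is locked: turn it clockwise until it clicks over its detent to the open stop. Then pick up the tube carrier from the steel tray, set it gently down flat on the mixer's sloping deck, between the two end guides and resting down against the lower lip, and turn the knob back until it clicks over to the locked stop with the latch arm across the carrier's end tongue. Never tip the carrier far over, and leave the bottle and the two jars standing where they are.

Things in the scene. Friction and masses are not known exactly. Their poses are not given: they have to be found in the camera images.
- rack: white tube carrier with 8 red-capped tubes fixed in it, 0.25-0.5 kg, upright on the tray at any yaw. Origin: centre of underside; z up, y along its length. Body 64 (x) by 100 mm (y), caps up to 68 mm; at each y end a tongue 12 mm thick, 40 mm wide sticks out along the bottom to y +-75 mm (150 mm overall). Same after a half turn.
- rack_fin (a point): grip point on the carrier's upright carrying fin, on its z axis 95 mm above its underside. The fin lies in the plane x = 0: 12 mm thick (x), 60 mm long (y), top 110 mm above the underside, clear of the caps from 68 mm up. Grip it across x.
- deck: mixer's aluminium deck, sloping 30 deg. Origin: on its surface (~100 mm above the table), where the middle of the carrier's underside belongs. x up the slope (which faces sideways: x is within 0.5 rad of world +y), y level along the deck, away from the knob, z square out of it. Surface: x -45..65, y -165..95 mm. Lower lip: inner face x = -32 mm, 20 mm high, 190 mm long.
- deck_end (a point): middle of the foot of the inner face of the end guide farther from the knob, deck y = +80 mm (deck axes). The other guide's inner face is at y = -80 mm. Guides are 10 mm high, 6 mm thick, deck x -32 to +38 mm: 5 mm play at each of the carrier's tongues. The carrier's length goes along the deck's y.
- mixer: fixed white mixer housing that carries the deck, 200 mm (x) by 260 mm (y), rear 105 mm high. Origin: on the table, under the deck's origin and 35 mm from it towards -y (the knob's end); its low front faces its own -x.
- latch_grip (a point): middle of the knob's black bar grip, on the knob axis (deck x 0, y -120 mm), 47 mm out of the deck; axes turn with it: z out along the knob axis, y along the bar. Bar 18 mm thick (x), 64 mm long (y), 32 to 62 mm out of the deck. Steel latch arm below: 18 mm wide, 16 to 24 mm out, reaching 58 mm along this +y: over the carrier's tongue when locked.
- latch (a joint): knob angle (rad): 0 = locked stop (bar and latch arm along deck y), 1.25 = open stop (arm points up the slope); grows turning clockwise seen from above. A spring detent halfway (0.62) takes about 0.2 N m to pass and draws the knob to the nearer stop.
- tray: fixed square steel tray, 260 mm, floor 4 mm thick, rim 10 mm high. Origin: centre of its underside on the table.
- bottle: bystander: white bottle, 60 mm diameter, 150 mm high, on the tray. Origin: centre of its underside.
- jar_a: bystander: clear specimen jar with orange lid, 64 mm diameter, 75 mm high, on the tray. Origin: centre of its underside.
- jar_b: bystander: a second jar like jar_a.
Mind the look-alikes: they are no part of the job. Leave any black or green look-alike of the rack alone.

How it is judged:
By the outcome, as a careful person would: the job done as asked, in the order asked, and still so for the second after the job is handed in, with the robot touching nothing.
It also fails if it takes over 64 s, if anything falls off the work surface, if the arm or the gripper's body presses on something with over 40 N, if the wrist force passes 120 N, or if a joint passes its speed limit or range.

ROBOT

A 6-joint arm with a two-finger parallel gripper is mounted at the origin on the work surface. World frame = base frame: x ahead of the robot, y to its left, z up, the work surface at z = 0. Lengths are in m, angles in rad, forces in N, time in s.
With the tool pointing down it reaches from about 0.375 to 0.975 m from the base axis. Payload 3.8 kg.
Tool frame: the origin (TCP) lies midway between the tips of the shut fingers; the grasp point (between the pads) lies 19 mm behind it; z points along the fingers, y is the line along which they close (so a half turn about z gives the same grasp; the last joint's range is limited). The gripper opens to 88 mm and grips with 3 to 60 N. Pads are 18 mm wide; open, the fingers measure 123 mm over their backs; the gripper's body (75 mm by 187 mm) begins 45 mm behind the grasp point.
Start: joints at [1.122, 0.264, 1.604, -0, 1.274, -0.037], TCP at [0.27, 0.619, 0.239] pointing down, gripper open.
Joint ranges: [-2.63, 2.63], [-0.94, 2.18], [0.31, 2.57], [-1.31, 4.45], [0, 2.66], [-2.55, 2.55]. Speed limits (rad/s): [2.57, 2.57, 3.14, 3.14, 3.14, 3.14].

INTERFACE

Orientations are given as a rotation vector (axis times angle).
In Python, from cell import manip, inverse_kinematics, cams, order gives the robot as it stands. Calls block until the motion is done:
- manip.move_pose(position, orientation): joint-space move of the TCP to a pose.
- manip.move_linear(position, rate=0.15, rot=None): straight line of the TCP; rot=None keeps the orientation; rate is the mean speed in m/s.
- manip.set_joints(angles): joint-space move.
- manip.set_gripper(opening, force=None): finger opening in m; force is the grip in N (None keeps the last); returns when the fingers have stopped.
- manip.dwell(seconds).
- inverse_kinematics(position, orientation): joint angles nearest the present ones, or None.
- manip.state(): the state.
- cams.capture(name): name is "scene" or "side" or "wrist"; returns a dict with "image" (400x640x3 uint8, blue, green, red), "z_map" (400x640 float32, m along the optical axis (not along the pixel's ray), 0 where there is no reading), "intrinsics" (3x3 intrinsics, pixels), "position" and "orientation" of the camera in the world; the wrist camera has in their place "T_tool_cam" (4x4, takes a point from camera to tool coordinates, whose origin is the TCP and whose axes are the flange's). Camera axes: x right, y down, z forward; pixel columns grow to the right and rows downward; lengths in m; the calibration is good to about 2 mm. A picture is of the moment at which its call begins: read the wrist's pose just before it.
A pose or a line that the arm cannot do raises manip.IKError and nothing moves.
- order.close_job(): hands the job in; it is judged then, once.
The state is a dict: "clock": time; "joint_pos": joint angles; "joint_velocities": joint speeds; "tau": joint torques, N m; "tool_pos": TCP position; "tcp_rot": TCP orientation; "contact_force": force on the tool from outside, world axes, zero at the start; "moment": the same for the moment, N m; "gripper_width": finger opening in m; "grasp_force": force on a finger pad.
Only numpy, scipy, OpenCV 4.12 (cv2) and the standard library are available. Lean on these libraries where they do the work, as an engineer would, in place of code of your own. Each camera call takes 0.05 s, during which the arm holds its last target. There are 200 camera calls.

## Working session

There is one attempt and no reset: what is moved stays moved. The work goes in short steps, each a Python script; the robot and the scene stay as the last script left them, time stands still between calls to the robot, and variables do not carry over. Pictures are saved under pics/ and viewed, at most 10 in all, crops included, and the job is handed in when it is done.

```bash
ls; mkdir -p pics
python3 - <<'E'
from cell import manip,cams
import cv2,numpy as np
for n in("scene","side"):
    c=cams.capture(n); np.savez(f"{n}.npz",**c); cv2.imwrite(f"pics/{n}.png",c["image"])
    print(n,c["position"],c["orientation"],c["intrinsics"].tolist())
s=manip.state();print(s)
c=cams.capture("wrist");print(c["T_tool_cam"])
E
```

```text
pics
scene [ 0.99787826 -0.80689456  1.07484871] [-2.34926799 -0.70725113  0.27585846] [[517.4592026311003, 0.0, 318.4472319558997], [0.0, 517.4592026311003, 205.50894514231683], [0.0, 0.0, 1.0]]
side [ 0.17119838 -1.05835556  0.94936686] [-2.23680432  0.34634553 -0.19078119] [[455.5580996869833, 0.0, 318.5995442933923], [0.0, 455.5580996869833, 203.49161277693625], [0.0, 0.0, 1.0]]
{'clock': 0.1, 'joint_pos': array([ 1.12210565e+00,  2.64701845e-01,  1.60524104e+00, -4.59010076e-05,
        1.27368489e+00, -3.69312879e-02]), 'joint_velocities': array([ 0.00120545, -0.00020575, -0.00494478,  0.00064521,  0.00072598,
       -0.00128165]), 'tau': array([ 5.39831344e-04, -5.03619611e+01, -3.58071756e+01,  7.32047064e-02,
        2.32452666e-02, -8.62068168e-05]), 'tool_pos': array([0.26990635, 0.6179887 , 0.23749436]), 'tcp_rot': array([-0.64211825, -3.07481255,  0.00311912]), 'contact_force': array([-0.10310834,  0.10215298,  0.60086152]), 'moment': array([0.02886449, 0.01170867, 0.02780795]), 'grasp_force': 0.0, 'gripper_width': 0.08826509567090919}
[[-1.28686003e-03 -9.66375065e-01 -2.57133386e-01  6.59503325e-02]
 [ 9.99999031e-01 -1.38001647e-03  1.81830651e-04 -1.09383316e-03]
 [-5.30564916e-04 -2.57132903e-01  9.66375904e-01 -1.46781012e-01]
 [ 0.00000000e+00  0.00000000e+00  0.00000000e+00  1.00000000e+00]]
```

View pics/scene.png

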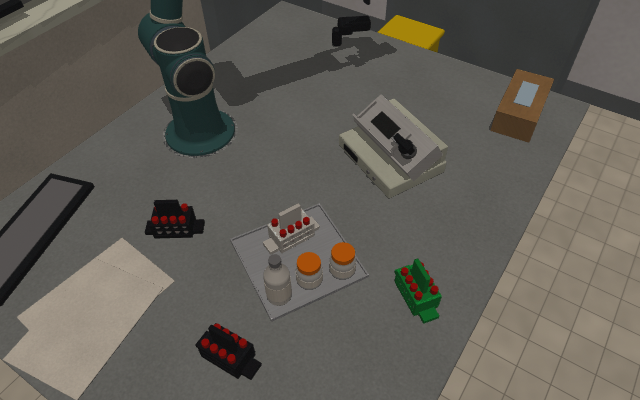

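View pics/side.png

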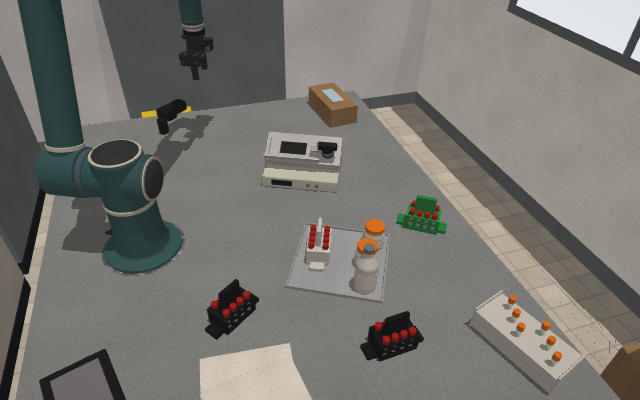

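Scene view: the white carrier is on the tray at about (290,232), with the bottle at (277,280) and the jars at (309,270) and (343,260). The mixer is at (400,145) with its knob at (404,145).

Things that could be taken for the carrier, by scene pixel unless noted:
- White carrier with red caps, (290,232): this one, because it is white and on the tray.
- Black look-alikes, (173,220) and (228,350): no.
- Green look-alike, (418,290): no.
- White box with orange caps, side view (525,335): no.

Next I get coarse positions and take close wrist views.

```bash
cat > h.py <<'E'
import numpy as np,cv2
from scipy.spatial.transform import Rotation as R
def T(p,r):
    M=np.eye(4);M[:3,:3]=R.from_rotvec(r).as_matrix();M[:3,3]=p;return M
def camT(c): return T(c["position"],c["orientation"])
def ray(c,M,uv):
    K=c["intrinsics"];d=np.array([(uv[0]-K[0,2])/K[0,0],(uv[1]-K[1,2])/K[1,1],1.])
    return M[:3,3],M[:3,:3]@d
def plane(c,M,uv,z):
    o,d=ray(c,M,uv);return o+d*(z-o[2])/d[2]
def tri(rays):
    A=np.zeros((3,3));b=np.zeros(3)
    for o,d in rays:
        d=d/np.linalg.norm(d);P=np.eye(3)-np.outer(d,d);A+=P;b+=P@o
    p=np.linalg.solve(A,b)
    res=[np.linalg.norm(np.cross(p-o,d/np.linalg.norm(d))) for o,d in rays]
    return p,max(res)
def cloud(c,M):
    z=c["z_map"];v,u=np.mgrid[:z.shape[0],:z.shape[1]];K=c["intrinsics"]
    P=np.stack([(u-K[0,2])/K[0,0]*z,(v-K[1,2])/K[1,1]*z,z],-1)
    return P@M[:3,:3].T+M[:3,3]
def wrist(name):
    from cell import manip,cams
    s=manip.state();c=dict(cams.capture("wrist"));c["M"]=T(s["tool_pos"],s["tcp_rot"])@c["T_tool_cam"]
    np.savez(name+".npz",**c);cv2.imwrite(f"pics/{name}.png",c["image"]);return c
def down(yaw): # tool z down, tool y (closing) along world direction yaw
    y=np.array([np.cos(yaw),np.sin(yaw),0]);z=np.array([0,0,-1.]);x=np.cross(y,z)
    return R.from_matrix(np.c_[x,y,z]).as_rotvec()
E
python3 - <<'E'
from h import *
for n,pts in(("scene",dict(fin=(290,214),knob=(404,143),deck=(385,125),jarA=(309,262),jarB=(343,252),bot=(274,260),t1=(232,240),t2=(321,206),t3=(368,272),t4=(271,318),)),("side",dict(fin=(320,228),knob=(327,147),deck=(293,148)))):
    c=np.load(n+".npz");P=cloud(c,camT(c))
    for k,(u,v) in pts.items(): print(n,k,P[v,u].round(3),c["z_map"][v,u])
E
```

```text
scene fin [ 0.484 -0.181  0.101] 1.2642506
scene knob [0.621 0.14  0.157] 1.3438041
scene deck [0.52  0.228 0.107] 1.4658337
scene jarA [ 0.593 -0.26   0.08 ] 1.198086
scene jarB [ 0.644 -0.193  0.08 ] 1.215613
scene bot [ 0.558 -0.338  0.155] 1.1122729
scene t1 [ 0.362 -0.275  0.011] 1.3280754
scene t2 [ 0.49  -0.055  0.012] 1.3978032
scene t3 [ 0.699 -0.161  0.   ] 1.2727942
scene t4 [ 0.58  -0.397  0.011] 1.1822872
side fin [ 0.476 -0.194  0.114] 1.2388202
side knob [0.608 0.138 0.148] 1.493209
side deck [0.516 0.225 0.108] 1.5587798
```

Run:
```python
from h import *
from cell import manip,inverse_kinematics
for n,p,y in(("m1",(0.53,0.21,0.34),np.pi/2),("m2",(0.56,0.11,0.36),np.pi/2),("r1",(0.49,-0.17,0.34),np.pi/2),("r2",(0.45,-0.24,0.36),np.pi/2)):
    try:
        manip.move_pose(p,down(y))
    except manip.IKError as e: print(n,e);continue
    manip.dwell(0.2)
    wrist(n);s=manip.state();print(n,s["clock"],s["tool_pos"],s["joint_pos"].round(2))
a=[cv2.imread(f"pics/{n}.png") for n in("m1","r1")]
cv2.imwrite("pics/mr.png",cv2.resize(np.vstack(a),(480,600)))
```

```text
m1 2.2 [0.52977927 0.21063106 0.33971479] [ 0.33  0.02  1.7   0.    1.43 -1.24]
m2 2.9583 [0.559565   0.11111179 0.35957896] [ 0.15  0.01  1.67  0.    1.46 -1.42]
r1 4.325 [ 0.49049568 -0.16899866  0.34003497] [-0.38 -0.08  1.8   0.    1.43 -1.95]
r2 5.0 [ 0.45034869 -0.23900566  0.3594696 ] [-0.54 -0.1   1.78  0.    1.47 -2.11]
```

View pics/m1.png

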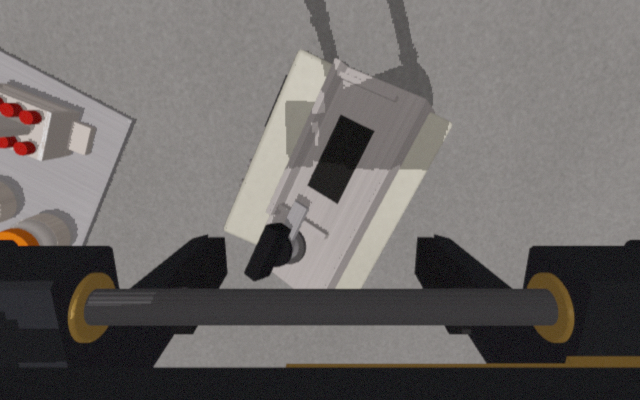

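View pics/r1.png

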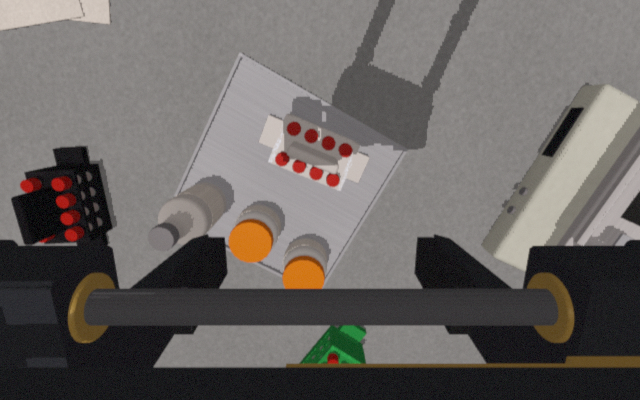

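m1 shows the mixer: deck mat at (340,158), black bar at (268,250), latch arm running to about (303,210), far guide at (367,82) and near guide at about (312,230). r1 shows the white carrier at (318,150) with tongues at (272,132) and (355,165), and the bottle and jars at (190,215), (250,240) and (303,272).

Next I measure all of these from the two wrist views of each.

```bash
cat > meas.py <<'E'
from h import *
def redcaps(c):
    h=cv2.cvtColor(c["image"],cv2.COLOR_BGR2HSV)
    m=(((h[...,0]<6)|(h[...,0]>174))&(h[...,1]>150)&(h[...,2]>70)).astype(np.uint8)
    n,_,st,ce=cv2.connectedComponentsWithStats(m)
    return [ce[i] for i in range(1,n) if st[i,4]>25]
def load(n):
    c=dict(np.load(n+".npz"));
    if "M" not in c:c["M"]=camT(c)
    return c
if __name__=="__main__":
    # caps
    C=[load(n) for n in("r1","r2")]
    Q=[]
    for c in C:
        q=[(u,plane(c,c["M"],u,.07)) for u in redcaps(c)]
        Q.append([(u,p) for u,p in q if np.hypot(*(p[:2]-[.48,-.18]))<.07]);print(len(Q[-1]))
    pts=[]
    for u,p in Q[0]:
        v,q=min(Q[1],key=lambda k:np.linalg.norm(k[1]-p))
        x,e=tri([ray(C[0],C[0]["M"],u),ray(C[1],C[1]["M"],v)]);pts.append(x);print(x.round(4),round(e,4))
    pts=np.array(pts);print("cap mean",pts.mean(0))
    (ce,sz,a)=cv2.minAreaRect(pts[:,:2].astype(np.float32));print("rect",ce,sz,a)
    for c in C:
        P=cloud(c,c["M"]).reshape(-1,3);d=np.hypot(P[:,0]-pts[:,0].mean(),P[:,1]-pts[:,1].mean())
        F=P[(d<.045)&(P[:,2]>.085)&(P[:,2]<.13)];w,v=np.linalg.eigh(np.cov(F[:,:2].T))
        print("fin n",len(F),F.mean(0),"zmax",np.percentile(F[:,2],95),"axis",np.degrees(np.arctan2(v[1,1],v[0,1])),np.ptp(F@np.r_[v[:,1],0]),cv2.minAreaRect(F[:,:2].astype(np.float32)))
        t=P[(d<.15)&(abs(P[:,2]-.004)<.003)];print("tray z",np.median(t[:,2]),"tongue z")
    # deck
    for n in("m1","m2","scene"):
        c=load(n);P=cloud(c,c["M"]).reshape(-1,3);P=P[c["z_map"].ravel()>0]
        S=P[(np.hypot(P[:,0]-.51,P[:,1]-.225)<.05)&(P[:,2]>.07)]
        for tol in(.02,.006,.003):
            ctr=S.mean(0);nn=np.linalg.svd(S-ctr,full_matrices=0)[2][2];nn*=np.sign(nn[2]);r=(S-ctr)@nn;s=S;S=S[abs(r-np.median(r))<tol]
        ez=nn;ey=np.cross(ez,[0,0,1]);ey/=np.linalg.norm(ey);ey*=-np.sign(ey[0]);ex=np.cross(ey,ez)
        print(n,"deck n",ez.round(4),"slope",np.degrees(np.arccos(ez[2])),"yaw x",np.degrees(np.arctan2(ex[1],ex[0])),"rms",r.std(),ctr,len(S))
        B=np.c_[ex,ey,ez];D=(P-ctr)@B
        K=D[(D[:,2]>.05)&(D[:,2]<.075)&(abs(D[:,0])<.15)&(abs(D[:,1])<.2)]
        if len(K)>20:
            print(" knob top",len(K),"z",np.median(K[:,2]),cv2.minAreaRect(K[:,:2].astype(np.float32)))
        # height map in deck axes
        W=np.full((360,560),-1.,np.float32);g=((D[:,:2]+[.09,.14+.08])/.0005).astype(int)
        ok=(g>=0).all(1)&(g[:,0]<360)&(g[:,1]<560)&(abs(D[:,2])<.09)
        np.maximum.at(W,(g[ok,0],g[ok,1]),D[ok,2].astype(np.float32))
        im=np.uint8(np.clip((W+.03)*255/.1,0,255));im=cv2.dilate(im,np.ones((4,4)))
        cv2.imwrite(f"pics/h_{n}.png",im);np.savez(f"deck_{n}.npz",ctr=ctr,B=B,D=D)
    cv2.imwrite("pics/hm.png",cv2.applyColorMap(np.vstack([cv2.imread(f"pics/h_{n}.png",0)[:300] for n in("m1","m2")]),cv2.COLORMAP_JET))
E
python3 meas.py
```

```text
8
8
[ 0.4472 -0.2024  0.0681] 0.0
[ 0.4561 -0.1815  0.0677] 0.0001
[ 0.4648 -0.1607  0.0678] 0.0001
[ 0.4734 -0.1396  0.0666] 0.0001
[ 0.4847 -0.2178  0.0656] 0.0001
[ 0.4939 -0.197   0.0666] 0.0002
[ 0.5025 -0.176   0.0669] 0.0001
[ 0.5111 -0.1549  0.0667] 0.0004
cap mean [ 0.47919783 -0.17873483  0.06700569]
rect (0.4792010188102722, -0.17866787314414978) (0.06821408122777939, 0.04106508195400238) 67.6693115234375
fin n 721 [ 0.4778504  -0.17847987  0.11127515] zmax 0.11589997140130004 axis 67.5780708344041 0.059771700265391275 ((0.47924962639808655, -0.17876899242401123), (0.05976823717355728, 0.012169212102890015), 67.50824737548828)
tray z 0.004500335163254127 tongue z
fin n 654 [ 0.47722594 -0.18011099  0.11051632] zmax 0.11581906816088608 axis 67.70110966357124 0.06044901286582473 ((0.47930586338043213, -0.17901389300823212), (0.06043746694922447, 0.012373375706374645), 67.23087310791016)
tray z 0.004548083255660251 tongue z
m1 deck n [ 0.9997 -0.0113  0.0196] slope 88.8767427021631 yaw x 179.35093038784726 rms 0.002290606095624465 [0.50630984 0.22521498 0.42292892] 29943
m2 deck n [0.7681 0.6383 0.0499] slope 87.1373924547288 yaw x 39.72720649526202 rms 0.0031196594294970936 [0.5145249  0.21247035 0.21032438] 911
 knob top 4084 z 0.06173811392916936 ((0.0985114574432373, -0.0030644983053207397), (0.27135494351387024, 0.05518844351172447), 84.84668731689453)
scene deck n [-0.2096 -0.4404  0.873 ] slope 29.189878886213755 yaw x 64.5530017330874 rms 0.00226004703656196 [0.51356697 0.23174087 0.10499398] 570
 knob top 157 z 0.060300117125164664 ((-0.006901169195771217, -0.12599369883537292), (0.018101302906870842, 0.0651354044675827), 0.4606979191303253)
```

View pics/hm.png

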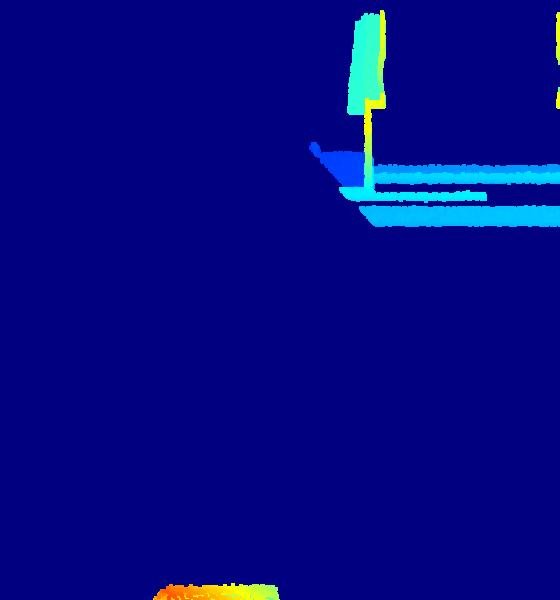

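The carrier is well measured at (0.479,-0.179), long axis at 67.6°, fin top at z 0.116. The height map shows the fit picked up the gripper's own points, so I exclude them and refit the deck.

```bash
sed -i 's/&(P\[:,2\]>.07)\]/\&(P[:,2]>.07)\&(P[:,2]<.16)]/; s/P=P\[c\["z_map"\].ravel()>0\]/P=P[(c["z_map"].ravel()>0)\&(P[:,2]<.19)]/' meas.py; python3 meas.py|tail -6
python3 - <<'E'
from h import *
d=np.load("deck_m1.npz");ref_c,B=d["ctr"],d["B"]
for n in("m1","m2","scene"):
    e=np.load(f"deck_{n}.npz");D=e["D"]
    # lip: 17..23 mm out, at x<-.02 ; print profile
    L=D[(D[:,2]>.014)&(D[:,2]<.025)&(D[:,0]<-.02)&(D[:,0]>-.09)&(abs(D[:,1])<.06)]
    G=D[(D[:,2]>.007)&(D[:,2]<.0125)&(D[:,0]>-.04)&(D[:,0]<.02)]
    print(n,"lip x",len(L),np.percentile(L[:,0],[1,50,99]).round(4) if len(L) else 0,"guides y hist")
    h,b=np.histogram(G[:,1],np.arange(-.2,.14,.004));print([(round(x,3),int(k)) for k,x in zip(h,b) if k>3])
E
```

```text
m1 deck n [-0.2078 -0.4355  0.8758] slope 28.854532193317006 yaw x 64.4905857049662 rms 0.0015247188496895357 [0.5120339  0.23221649 0.10492028] 5521
 knob top 1065 z 0.06043750234105554 ((-0.00698845274746418, -0.1265893578529358), (0.0641363188624382, 0.018251026049256325), 89.83953857421875)
m2 deck n [-0.2106 -0.442   0.8719] slope 29.317552982765452 yaw x 64.52057596957707 rms 0.0013539284153881183 [0.51242092 0.23290281 0.10528184] 5781
 knob top 1012 z 0.06078595630425677 ((-0.007805695757269859, -0.12700125575065613), (0.018452366814017296, 0.06416715681552887), 0.16433320939540863)
scene deck n [-0.2096 -0.4404  0.873 ] slope 29.189878886213755 yaw x 64.5530017330874 rms 0.00226004703656196 [0.51356697 0.23174087 0.10499398] 570
 knob top 157 z 0.060300117125164664 ((-0.006901169195771217, -0.12599369883537292), (0.018101302906870842, 0.0651354044675827), 0.4606979191303253)
m1 lip x 853 [-0.0471 -0.0418 -0.0386] guides y hist
[(np.float64(-0.128), 6), (np.float64(-0.124), 10), (np.float64(-0.12), 10), (np.float64(-0.116), 9), (np.float64(-0.1), 6), (np.float64(-0.096), 33),
[... 1476 characters left out ...]
52), 5), (np.float64(-0.044), 6), (np.float64(-0.04), 5), (np.float64(-0.036), 4), (np.float64(-0.032), 5), (np.float64(-0.024), 4), (np.float64(-0.02), 5), (np.float64(-0.012), 6), (np.float64(-0.008), 4), (np.float64(-0.004), 6), (np.float64(0.0), 4), (np.float64(0.004), 6), (np.float64(0.008), 5), (np.float64(0.016), 5), (np.float64(0.02), 4), (np.float64(0.032), 6), (np.float64(0.036), 4), (np.float64(0.04), 4), (np.float64(0.056), 5), (np.float64(0.072), 201), (np.float64(0.076), 164)]
scene lip x 104 [-0.0469 -0.0426 -0.0383] guides y hist
[(np.float64(-0.14), 4), (np.float64(-0.092), 12), (np.float64(-0.088), 8), (np.float64(0.072), 13), (np.float64(0.076), 17), (np.float64(0.08), 8)]
```

View pics/hm.png

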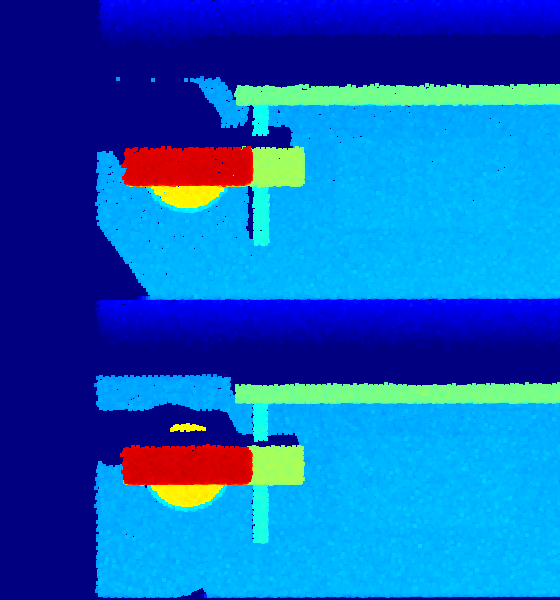

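The height map (m1 above, m2 below) shows the bar along deck y, the near guide at column 261, the lip band at row 95 and clean deck in between. I refine the deck frame next.

```bash
cat > deckfit.py <<'E'
from h import *
from meas import load
out=[]
for n in("m1","m2"):
    e=np.load(f"deck_{n}.npz");D,B,ctr=e["D"],e["B"],e["ctr"]
    for it in range(3):
        S=D[(D[:,0]>-.032)&(D[:,0]<.05)&(D[:,1]>-.08)&(D[:,1]<.066)&(abs(D[:,2])<(.006 if it==0 else .004))]
        P=S@B.T+ctr; c0=P.mean(0);nn=np.linalg.svd(P-c0,full_matrices=0)[2][2];nn*=np.sign(nn[2])
        ey=np.cross(nn,[0,0,1]);ey/=np.linalg.norm(ey);ey*=-np.sign(ey[0]);ex=np.cross(ey,nn)
        W=D@B.T+ctr;B=np.c_[ex,ey,nn];ctr=c0;D=(W-ctr)@B
    K=D[(D[:,2]>.058)&(D[:,2]<.066)&(abs(D[:,0])<.05)&(abs(D[:,1])<.2)]
    rk=cv2.minAreaRect(K[:,:2].astype(np.float32));k=np.array(rk[0])
    L=D[(D[:,2]>.016)&(D[:,2]<.024)&(D[:,0]<k[0]-.02)&(D[:,0]>-.09)&(abs(D[:,1])<.06)]
    G=D[(D[:,2]>.0075)&(D[:,2]<.0125)&(D[:,0]>k[0]-.025)&(D[:,0]<k[0]+.035)];gy=G[:,1]-k[1]
    g1=gy[(gy>.02)&(gy<.05)];g2=gy[(gy>.19)&(gy<.22)]
    print(n,"slope",np.degrees(np.arccos(nn[2])),"yaw",np.degrees(np.arctan2(ex[1],ex[0])),"rms",((P-c0)@nn).std(),"bar z",np.median(K[:,2]),"knob",k,rk[1:], "lip-in rel knob",np.percentile(L[:,0],98)-k[0],"lipz",np.median(L[:,2]),
     "near guide y rel",np.percentile(g1,[3,97]),"far",np.percentile(g2,[3,97]))
    kw=ctr+B@np.r_[k,0];o=ctr+B@np.array([k[0],k[1]+.12,0]);print("  knob foot",kw,"origin",o)
    out.append((o,np.arctan2(ex[1],ex[0]),nn))
o=np.mean([x[0] for x in out],0);yaw=np.mean([x[1] for x in out]);s=np.radians(30)
ex=np.array([np.cos(s)*np.cos(yaw),np.cos(s)*np.sin(yaw),np.sin(s)]);ey=np.array([-np.sin(yaw),np.cos(yaw),0]);ez=np.cross(ex,ey)
np.savez("deck.npz",o=o,B=np.c_[ex,ey,ez]);print("FINAL",o,np.degrees(yaw))
E
python3 deckfit.py
```

```text
m1 slope 29.410507284649896 yaw 64.78879865951704 rms 0.0008039165770443615 bar z 0.061311156288477525 knob [-0.03253883 -0.11686835] ((0.06415397673845291, 0.01805022358894348), 89.8370590209961) lip-in rel knob -0.03149586459804045 lipz 0.01894140455421031 near guide y rel [0.03354047 0.03970678] far [0.19954232 0.20534314]
  knob foot [0.62378676 0.17284527 0.1012281 ] origin [0.5152175  0.22396001 0.1012281 ]
m2 slope 29.49008998261383 yaw 64.75353907668287 rms 0.0008640780730402562 bar z 0.06130102040144156 knob [-0.03279375 -0.1181268 ] ((0.06420405954122543, 0.01824629120528698), 89.74041748046875) lip-in rel knob -0.031311886583020074 lipz 0.019088541442468222 near guide y rel [0.03402768 0.03988853] far [0.19960366 0.20563479]
  knob foot [0.62413022 0.1723705  0.10113796] origin [0.51559244 0.22355204 0.10113796]
FINAL [0.51540497 0.22375602 0.10118303] 64.77116886809996
```

The two views agree: deck origin (0.5154,0.2238,0.1012), yaw 64.8°, and the lip, guide and bar offsets match the description. Next I check reachability and j6 ranges for the knob, pick and place poses.

```bash
cat > plan.py <<'E'
from h import *
from cell import manip,cams,inverse_kinematics,order
d=np.load("deck.npz");O,B=d["o"],d["B"];ex,ey,ez=B.T
def deckpose(p,ang=0,flip=1):
    """tool pointing along -ez, closing along flip*(deck x) rotated clockwise (seen from above) by ang; p deck coords of TCP"""
    y=flip*R.from_rotvec(-ang*ez).apply(ex);z=-ez
    return O+B@np.array(p,float),R.from_matrix(np.c_[np.cross(y,z),y,z]).as_rotvec()
RC=np.array([.4793,-.1788]);RY=np.radians(67.6);ZT=.0045
def st(tag=""):
    s=manip.state();print(tag,"t",round(s["clock"],2),"F",s["contact_force"].round(1),"M",s["moment"].round(2),"w",round(s["gripper_width"],4),"g",round(s["grasp_force"],1));return s
E
python3 - <<'E'
from plan import *
for f in(1,-1):
    for a in(0,.6,1.25,1.35):
        q=inverse_kinematics(*deckpose([0,-.12,.033],a,f));q2=inverse_kinematics(*deckpose([0,-.12,.12],a,f))
        print("knob",f,a,None if q is None else q.round(2),q2 is not None)
    for z in(.076,.2):
        q=inverse_kinematics(*deckpose([0.004,0,z],0,f));print("place",f,z,None if q is None else q.round(2))
    for z in (.0805,.25):
        q=inverse_kinematics([*RC,z],down(RY-np.pi/2+(np.pi if f<0 else 0)));print("pick",f,None if q is None else q.round(2))
E
```

```text
knob 1 0 [-0.04  0.17  2.03  0.66  0.84 -1.59] True
knob 1 0.6 [-0.04  0.17  2.03  0.66  0.84 -0.99] True
knob 1 1.25 [-0.04  0.17  2.03  0.66  0.84 -0.34] True
knob 1 1.35 [-0.04  0.17  2.03  0.66  0.84 -0.24] True
place 1 0.076 [ 0.03 -0.1   2.22  0.62  0.87 -1.47]
place 1 0.2 [-0.11 -0.27  2.15  0.55  1.14 -1.44]
pick 1 [-0.41  0.11  2.1  -0.    0.93 -0.01]
pick 1 [-0.41 -0.06  1.93 -0.    1.26 -0.01]
knob -1 0 [-0.04  0.17  2.03  0.66  0.84  1.55] True
knob -1 0.6 [-0.04  0.17  2.03  0.66  0.84  2.15] True
knob -1 1.25 None False
knob -1 1.35 None False
place -1 0.076 [ 0.03 -0.1   2.22  0.62  0.87  1.67]
place -1 0.2 [-0.11 -0.27  2.15  0.55  1.14  1.7 ]
pick -1 None
pick -1 None
```

```bash
cat > knob.py <<'E'
from plan import *
def turn(a0,a1,end):
    p,r=deckpose([0,-.12,.034],a0)
    manip.move_pose(*deckpose([0,-.12,.12],a0))
    manip.set_gripper(.045);manip.dwell(.2);st("above")
    manip.move_linear(p,rate=.08,rot=r);st("down")
    manip.set_gripper(0,force=30);s=st("grip")
    q=s["joint_pos"].copy();q0=inverse_kinematics(p,r);
    for a in np.linspace(a0,end,7)[1:]:
        t=q0.copy();t[5]+=a-a0;manip.set_joints(t);s=st(f"a={a:.2f} j6 {manip.state()['joint_pos'][5]-q0[5]+a0:.3f}")
        if np.linalg.norm(s["moment"])>4: print("STOP");break
    manip.dwell(.2);st("end")
    manip.set_gripper(.045);manip.dwell(.3)
    wp=manip.state()["tool_pos"]+ez*.09;manip.move_linear(wp,rate=.15);st("up")
E
python3 -c "
from knob import *
turn(0,1.25,1.25)
manip.move_pose([.50,.17,.36],down(np.pi/2));manip.dwell(.2);wrist('k1');st()
cv2.imwrite('pics/k1c.png',cv2.imread('pics/k1.png')[:300])"
```

```text
above t 7.49 F [-0.5  0.3 -0.1] M [-0.21  0.04  0.01] w 0.0449 g 0.0
down t 8.72 F [-0.5  0.1  0.1] M [-0.15  0.08  0.03] w 0.0448 g 0.0
grip t 9.24 F [0.4 1.6 1.9] M [-0.02  0.08  0.03] w 0.0178 g 30.0
a=0.21 j6 0.204 t 9.56 F [-0.3  0.9  3.2] M [0.01 0.02 0.22] w 0.0179 g 30.0
a=0.42 j6 0.411 t 9.88 F [-0.9  1.1  3.8] M [ 0.14 -0.02  0.16] w 0.0174 g 30.0
a=0.62 j6 0.619 t 10.19 F [-0.9  0.8  4.9] M [0.09 0.16 0.08] w 0.0176 g 30.0
a=0.83 j6 0.829 t 10.51 F [-1.4  1.1  5.2] M [ 0.18  0.25 -0.06] w 0.018 g 30.0
a=1.04 j6 1.037 t 10.82 F [-1.6  0.6  5.3] M [ 0.22  0.24 -0.08] w 0.0177 g 30.0
a=1.25 j6 1.245 t 11.14 F [-1.5  1.1  4.8] M [ 0.18  0.27 -0.04] w 0.0181 g 30.0
end t 11.34 F [-2.2 -0.4  4.7] M [ 0.14  0.24 -0.  ] w 0.0176 g 30.0
up t 12.97 F [-0.7  0.5 -0.6] M [-0.24  0.15  0.  ] w 0.0446 g 0.0
 t 14.15 F [0.1 0.2 0.3] M [ 0.04 -0.03 -0.04] w 0.0453 g 0.0
```

View pics/k1c.png

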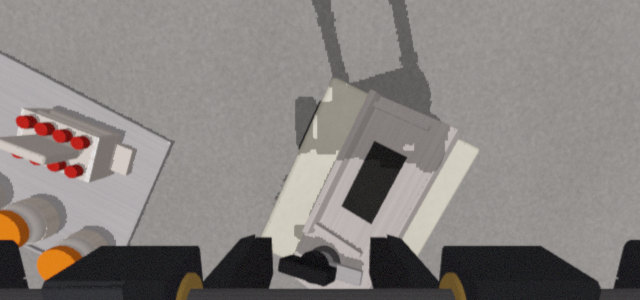

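The bar is now turned, at (308,267), with the steel arm at (350,272) pointing up the slope, so the latch is open. Next I go over the carrier for the one close check.

Run:
```python
from plan import *
manip.move_pose([*RC,.24],down(RY-np.pi/2));manip.set_gripper(.06);manip.dwell(.2);c=wrist("p1");st()
cv2.imwrite("pics/p1c.png",c["image"][:300])
q=c
P=cloud(c,c["M"]);d=np.hypot(P[...,0]-RC[0],P[...,1]-RC[1]);F=P[(d<.045)&(P[...,2]>.085)&(P[...,2]<.125)]
print("fin",cv2.minAreaRect(F[:,:2].astype(np.float32)),np.percentile(F[:,2],95))
```

```text
t 16.2 F [ 0.1 -0.7 -0.6] M [-0.04  0.05  0.06] w 0.0597 g 0.0
fin ((0.478628009557724, -0.17876355350017548), (0.0599304661154747, 0.011731691658496857), 67.4889907836914) 0.11579006857828927
```

View pics/p1c.png

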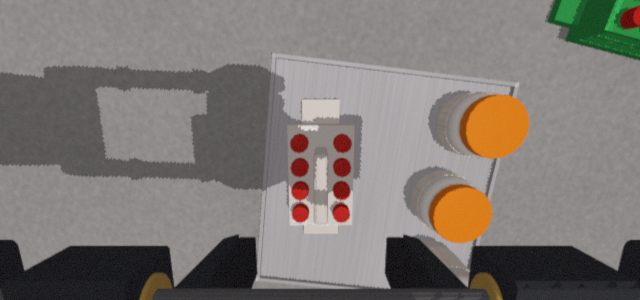

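The crop shows a white body with 8 red caps, tongues at (320,108) and (320,229) and the fin at (321,185), so this is the right carrier. Next I pick it.

Run:
```python
from plan import *
r=down(RY-np.pi/2)
manip.move_linear([*RC,.0805],rate=.1,rot=r);st("at")
manip.set_gripper(0,force=45);st("grip")
manip.move_linear([*RC,.12],rate=.06);st("lift")
manip.move_linear([*RC,.27],rate=.2);st("up")
p,rr=deckpose([.005,0,.2])
manip.move_pose(p,rr);manip.dwell(.3);st("over")
manip.move_linear(deckpose([.005,0,.1])[0],rate=.15,rot=rr);manip.dwell(.2);s=st("near")
print((s["tool_pos"]-O)@B)
c=wrist("n1")
P=cloud(c,c["M"])
D=(P-O)@B
print("view pts",len(D))
z=D[(abs(D[...,0])<.04)&(D[...,1]>.0)&(D[...,1]<.13)&(D[...,2]<.2)]
for lo,hi in((.015,.03),(.03,.045)):
    t=z[(z[:,2]>lo)&(z[:,2]<hi)];print(len(t),t.mean(0) if len(t) else 0,np.percentile(t[:,1],[2,98]) if len(t) else 0)
cs=cams.capture("side");cv2.imwrite("pics/n_side.png",cv2.resize(cs["image"][60:220,200:400],None,fx=3,fy=3))
cv2.imwrite("pics/n1c.png",np.vstack([c["image"][:280],cv2.resize(cs["image"][60:200,220:380],(640,320))[:,:640]]))
```

```text
at t 17.94 F [ 0.3 -0.1  0.4] M [-0.02  0.09 -0.04] w 0.0598 g 0.0
grip t 18.73 F [-0.3 -1.3 -0. ] M [-0.06  0.08 -0.  ] w 0.0116 g 45.0
lift t 19.53 F [ 0.5  0.  -5.5] M [0.   0.09 0.02] w 0.0118 g 45.0
up t 20.43 F [ 0.9 -0.2 -4. ] M [-0.08  0.13  0.  ] w 0.0116 g 45.0
over t 22.02 F [ 0.3  0.  -4.7] M [-0.65  0.28  0.  ] w 0.0115 g 45.0
near t 23.03 F [-0.3 -0.2 -4.4] M [-0.61  0.26  0.01] w 0.0117 g 45.0
[ 0.00568244 -0.00088194  0.10110452]
view pts 400
1212 [-0.03602619  0.06393951  0.01941713] [0.00645017 0.09351356]
2984 [0.00489987 0.06161435 0.03794657] [0.04954086 0.07420086]
```

View pics/n1c.png

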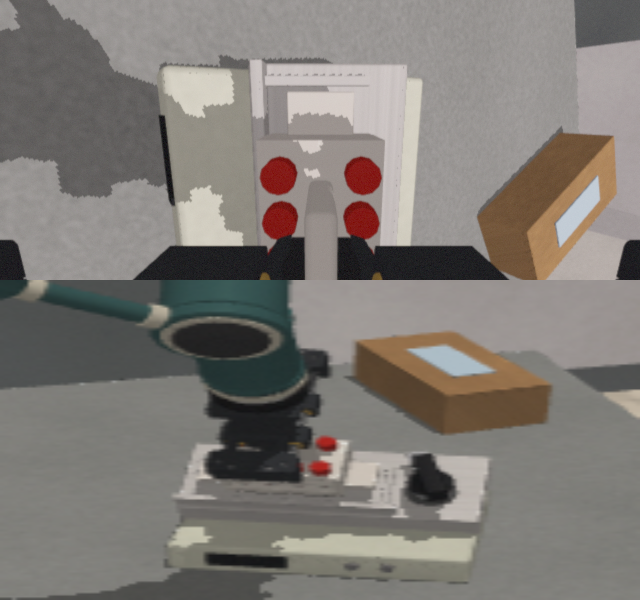

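The wrist view shows the far tongue at (321,112), square to the deck and inside the lip line at column 257 and the end guide at row 75. Measured tongue end is y≈0.074 and x≈0.005, so the carrier is centred. I lower to contact, then slide down to the lip.

Run:
```python
from plan import *
pos=lambda:(manip.state()["tool_pos"]-O)@B
rr=deckpose([0,0,0])[1]
manip.move_linear(deckpose([.005,0,.080])[0],rate=.06,rot=rr);manip.dwell(.15)
f0=manip.state()["contact_force"]@B;print("free",f0.round(2),pos().round(4))
def step(p,ax,thr):
    manip.move_linear(deckpose(p)[0],rate=.02,rot=rr);manip.dwell(.08)
    f=manip.state()["contact_force"]@B-f0;print(np.round(p,4),f.round(1),pos().round(4));return f[ax]>thr
z=.080
while z>.070:
    z-=.001
    if step([.005,0,z],2,2.5):break
x=.005
while x>-.006:
    x-=.001
    if step([x,0,z],0,5):break
st()
manip.set_gripper(.03);manip.dwell(.3);st("rel")
manip.set_gripper(.05)
manip.move_linear(manip.state()["tool_pos"]+ez*.1,rate=.15);st("up")
```

```text
free [-2.07  0.32 -3.47] [ 0.0052 -0.0001  0.0801]
[0.005 0.    0.079] [ 0.3 -0.1  0.1] [ 0.005  -0.0001  0.0791]
[0.005 0.    0.078] [ 0.3 -0.5 -0.3] [0.005  0.0001 0.078 ]
[0.005 0.    0.077] [ 0.2 -0.7  0.7] [0.005 0.    0.077]
[0.005 0.    0.076] [0.1 0.5 0.2] [0.005 0.    0.076]
[0.005 0.    0.075] [-0.3  0.  -0.5] [0.005  0.0001 0.075 ]
[0.005 0.    0.074] [-2.9  2.1 10.2] [ 0.005  -0.      0.0748]
[0.004 0.    0.074] [-0.7  2.2  9.6] [ 0.0045 -0.0003  0.0747]
[0.003 0.    0.074] [ 2.1  1.9 10.8] [ 0.0041 -0.0005  0.0747]
[0.002 0.    0.074] [3.2 1.5 8.5] [ 0.0032 -0.0008  0.0747]
[0.001 0.    0.074] [3.  1.  9.4] [ 0.0022 -0.0009  0.0747]
[0.    0.    0.074] [ 3.6 -0.   8.2] [ 0.0012 -0.0011  0.0747]
[-0.001  0.     0.074] [5.5 0.4 8.2] [ 0.0004 -0.0012  0.0748]
 t 27.77 F [-0.4  0.8  5.8] M [0.25 0.06 0.06] w 0.0117 g 45.0
rel t 28.52 F [-0.6  0.1  0.1] M [-0.2   0.12  0.02] w 0.0298 g 0.0
up t 29.82 F [ 0.3  0.8 -0.9] M [-0.23  0.09 -0.01] w 0.0502 g 0.0
```

```bash
cat > chk.py <<'E'
from plan import *
def chk(n):
    c=wrist(n);D=(cloud(c,c["M"])-O)@B;ok=c["z_map"]>0
    def box(zl,zh,xl,xh,yl,yh):
        m=ok&(D[...,2]>zl)&(D[...,2]<zh)&(D[...,0]>xl)&(D[...,0]<xh)&(D[...,1]>yl)&(D[...,1]<yh);return D[m]
    F=box(.095,.118,-.03,.03,-.05,.05)
    if len(F)>20:print("fin",cv2.minAreaRect(F[:,:2].astype(np.float32)),"top",np.percentile(F[:,2],95))
    for s in(1,-1):
        t=box(.007,.0165,-.025,.025,*sorted((s*.056,s*.0795)))
        if len(t)>20:
            t=t[abs(t[:,2]-np.median(t[:,2]))<.002];print("tongue",s,len(t),"z",np.median(t[:,2]),"x",np.percentile(t[:,0],[2,98]),"y",np.percentile(t[:,1],[2,98]))
    K=box(.056,.068,-.05,.05,-.17,-.07)
    if len(K)>20:print("bar",cv2.minAreaRect(K[:,:2].astype(np.float32)))
    return c
E
python3 - <<'E'
from chk import *
manip.move_pose(*deckpose([-.0,-.10,.27],-0.0));manip.dwell(.3);chk("c1");st()
E
```

```text
fin ((0.0002921493723988533, -0.0004675276577472687), (0.05954546853899956, 0.011397728696465492), 89.85321044921875) top 0.1107127868913341
tongue 1 576 z 0.011648988147068178 x [-0.01928629  0.01933998] y [0.0591284  0.07401854]
tongue -1 571 z 0.011703215288603432 x [-0.01884132  0.01977344] y [-0.07500573 -0.05642216]
bar ((-0.00014988146722316742, -0.12032283842563629), (0.06391366571187973, 0.01829908974468708), 18.224689483642578)
 t 30.78 F [ 0.3 -0.5  0.1] M [-0.19  0.13 -0.02] w 0.0502 g 0.0
```

The carrier is flat (both tongue tops at 11.7 mm), at x 0.3 mm, square and between the guides. Gripping the knob as before would bring the gripper body to about 98 mm over the 110 mm fin, so I grip the bar higher, with TCP at 50 mm (about 4 mm clearance).

```bash
sed -i 's/def turn(a0,a1,end):/def turn(a0,a1,end,h=.034,f=30):/; s/\[0,-.12,.034\]/[0,-.12,h]/; s/force=30/force=f/; s/sets=manip/&/' knob.py
python3 - <<'E'
from knob import *
from chk import chk
turn(1.25,0,0,.050,55)
manip.move_pose(*deckpose([-.0,-.10,.27],0));manip.dwell(.3);c=chk("c2");st()
cv2.imwrite("pics/c2v.png",c["image"][:300])
E
```

```text
above t 32.39 F [-0.4  0.3 -1. ] M [-0.28  0.19 -0.03] w 0.045 g 0.0
down t 33.42 F [-0.2 -0.1  0.3] M [-0.28  0.12  0.  ] w 0.045 g 0.0
grip t 33.95 F [-1.3 -1.4  1.9] M [-0.3   0.27  0.06] w 0.0171 g 55.0
a=1.04 j6 1.046 t 34.27 F [-1.1 -1.7  2.9] M [-0.24  0.34 -0.15] w 0.017 g 55.0
a=0.83 j6 0.839 t 34.58 F [-0.4 -1.7  4.4] M [-0.28  0.23 -0.1 ] w 0.0172 g 55.0
a=0.62 j6 0.631 t 34.9 F [-1.6 -2.6  4.4] M [-0.26  0.15  0.04] w 0.0175 g 55.0
a=0.42 j6 0.423 t 35.22 F [-0.8 -3.2  5.1] M [-0.22 -0.07  0.11] w 0.0171 g 55.0
a=0.21 j6 0.215 t 35.53 F [ 0.6 -1.7  5.1] M [-0.17 -0.17  0.15] w 0.0172 g 55.1
a=0.00 j6 0.007 t 35.85 F [ 0.2 -1.7  5.4] M [-0.04 -0.16  0.07] w 0.0172 g 55.0
end t 36.05 F [-0.2 -1.5  4.6] M [-0.07 -0.14  0.1 ] w 0.0171 g 55.0
up t 37.67 F [-0.  -0.2 -0.6] M [-0.23  0.12 -0.03] w 0.0448 g 0.0
fin ((0.00014056917279958725, -0.0006242897361516953), (0.06016610562801361, 0.011972792446613312), 89.60057067871094) top 0.11078059001250223
tongue 1 599 z 0.011593634675231869 x [-0.01871333  0.0199175 ] y [0.05855857 0.07926984]
tongue -1 397 z 0.011752928353054356 x [-0.01952275  0.01917014] y [-0.07539945 -0.05677882]
bar ((0.00030473247170448303, -0.11986566334962845), (0.06298720836639404, 0.017576556652784348), 89.61140441894531)
 t 38.62 F [ 0.2  0.  -0.1] M [-0.17  0.06  0.04] w 0.0449 g 0.0
```

View pics/c2v.png

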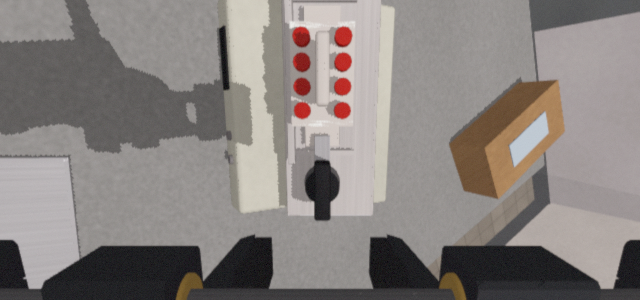

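The bar at (322,188) is back along the deck with its arm at (322,143) over the carrier's tongue, and the carrier is seated flat. I hand the job in.

```bash
python3 -c "
from cell import order
print(order.close_job())"
```

```text
the job is handed in; nothing more can be done
None
```

The job is handed in at about 39 s of the 64 s allowed: latch opened, carrier set flat on the deck against the lower lip, and knob turned back to locked with the arm across the carrier's tongue; the bottle and jars were not touched, and no verdict came back.

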